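# Repack glue sticks into the carry tray in reverse order

## Task

Pack up the classroom's four glue sticks: move them from the wooden desk rack into the black carry tray in reverse order, so that the stick nearest the rack's white grip ends up farthest from the tray's white grip, and so on along the row. Stand each stick upright, cap up, on the floor of its own pocket, and never tip one over on the way (the colour tiles on the rack keep a record of the starting order).

Things in the scene. Friction and masses are not known exactly. Their poses are not given: they have to be found in the camera images.
- red_stick: large capped glue stick with red cap, red band and red foot on a white barrel: a round upright cylinder 30 mm in diameter and 98 mm tall, about 55 g. Origin: centre of its underside, z axis up through the cap (the cap is the top 36 mm, a good place to grip).
- yellow_stick: large capped glue stick with yellow cap, yellow band and yellow foot on a white barrel: a round upright cylinder 30 mm in diameter and 98 mm tall, about 55 g. Origin: centre of its underside, z axis up through the cap (the cap is the top 36 mm, a good place to grip).
- green_stick: large capped glue stick with green cap, green band and green foot on a white barrel: a round upright cylinder 30 mm in diameter and 98 mm tall, about 55 g. Origin: centre of its underside, z axis up through the cap (the cap is the top 36 mm, a good place to grip).
- blue_stick: large capped glue stick with blue cap, blue band and blue foot on a white barrel: a round upright cylinder 30 mm in diameter and 98 mm tall, about 55 g. Origin: centre of its underside, z axis up through the cap (the cap is the top 36 mm, a good place to grip).
- red_tag: flat red name tile, 26 x 42 x 4 mm, fixed on the desk rack's ledge; it marks the pocket in which the red stick stands at the start (pocket centre 45 mm from the tile's origin along the tile's +x) and stays there as a record of the starting order. Origin: centre of its underside; axes parallel to the desk rack's.
- yellow_tag: flat yellow name tile, 26 x 42 x 4 mm, fixed on the desk rack's ledge; it marks the pocket in which the yellow stick stands at the start (pocket centre 45 mm from the tile's origin along the tile's +x) and stays there as a record of the starting order. Origin: centre of its underside; axes parallel to the desk rack's.
- green_tag: flat green name tile, 26 x 42 x 4 mm, fixed on the desk rack's ledge; it marks the pocket in which the green stick stands at the start (pocket centre 45 mm from the tile's origin along the tile's +x) and stays there as a record of the starting order. Origin: centre of its underside; axes parallel to the desk rack's.
- blue_tag: flat blue name tile, 26 x 42 x 4 mm, fixed on the desk rack's ledge; it marks the pocket in which the blue stick stands at the start (pocket centre 45 mm from the tile's origin along the tile's +x) and stays there as a record of the starting order. Origin: centre of its underside; axes parallel to the desk rack's.
- desk_rack: dark wooden rack, 246 mm long without its grip; sticks start here; tile ledge on its -x side (x -60 to +28 mm overall). Fixed, any yaw. 4 pockets along y, centres x=0, y=+90, +30, -30, -90 mm; each 48 (x) by 56 mm (y), floor 6 mm and rim 18 mm above the table. White block (the white grip, 44 x 18 x 26 mm tall) at the +y end only, y=+132 mm. Origin: centre of underside, on the table, z up.
- carry_tray: black-walled plastic carry tray with grey pocket floors, 246 mm long without grip, 56 mm wide, empty at first. Fixed, any yaw. 4 pockets along y, centres x=0, y=+90, +30, -30, -90 mm; each 48 (x) by 56 mm (y), floor 6 mm and rim 18 mm above the table. White block (the white grip, 44 x 18 x 26 mm tall) at the +y end only, y=+132 mm. Origin: centre of underside, on the table, z up.

How it is judged:
By the outcome, as a careful person would: the job done as asked, in the order asked, and still so for the second after the job is handed in, with the robot touching nothing.
It also fails if it takes over 102 s, if anything falls off the work surface, if the arm or the gripper's body presses on something with over 40 N, if the wrist force passes 120 N, or if a joint passes its speed limit or range.

## Robot

A 7-joint arm with a two-finger parallel gripper is mounted at the origin on the work surface. World frame = base frame: x ahead of the robot, y to its left, z up, the work surface at z = 0. Lengths are in m, angles in rad, forces in N, time in s.
With the tool pointing down it reaches from about 0.425 to 1.025 m from the base axis. Payload 3.6 kg.
Tool frame: the origin (TCP) lies on the front face of the gripper's body, between the roots of the fingers; the fingertips stand 73 mm ahead of it and the grasp point (between the pads) lies 54 mm ahead of it; z points along the fingers, y is the line along which they close (so a half turn about z gives the same grasp; the last joint's range is limited). The gripper opens to 85 mm and grips with 20 to 120 N. Pads are 22 mm wide; open, the fingers measure 114 mm over their backs; the gripper's body (76 mm by 85 mm) begins 54 mm behind the grasp point. The pads swing forward as they close: fully open they stand 13 mm farther back than shut.
Start: joints at [1.141, 0.591, 0.048, 1.609, -0.033, 0.943, -0.034], TCP at [0.239, -0.685, 0.304] pointing down, gripper open.
Joint ranges: [-2.69, 2.69], [-0.47, 2.24], [-1.27, 1.36], [0.19, 2.51], [-1.53, 4.68], [0.08, 2.07], [-3.09, 3.09]. Speed limits (rad/s): [2.57, 2.57, 3.14, 3.14, 3.14, 3.14, 3.14].

## Interface

Orientations are given as a unit quaternion [x, y, z, w].
In Python, from cell import manip, cams, workorder, finder gives the robot as it stands.
- The arm moves only by the tool move_arm, never from a script. Its argument "steps" is a list of rows, each an object with "grip": the opening, from 0 (shut) to 1 (fully open); "travel": the shift along the world's x, y, z scaled (see below), a list of three; "turn": the turn about the world's z scaled (see below). In form: [{"grip": grip, "travel": [dx, dy, dz], "turn": turn}, ...]. A call has 1 to 8 rows; each row shifts and turns the commanded pose from where the row before left it; what a row does not reach is not made up. The controller multiplies each number of a shift by 0.05 m and each number of a turn by 180 degrees. A row lasts 1/8 s, in which the tool goes at most 62.5 mm and 10.7 degrees, less where a joint would pass 70% of its speed; a pose out of reach is approached as far as the arm can. A call with a number of a shift or a turn outside -1 to 1 is refused whole. A call with a gripper value outside its range is refused whole. The fingers move at their own pace and stop on an object; the grip force is fixed at half the most. Time passes only in rows, so rows that do not move let the fingers close. It gives the time, the measured TCP pose, the force, the opening and the grip force at its end, in the units of the state.
- manip.get_state(): the state, without advancing time (a new reading comes with each control period).
- cams.capture(name): name is "scene" or "top" or "wrist"; returns the picture (384x512x3 uint8, blue, green, red); there is no depth.
- cams.calibration(name): a dict with "camera_matrix" (3x3 intrinsics, pixels), "xyz" and "orientation" of the camera in the world. Camera axes: x right, y down, z forward; pixel columns grow to the right and rows downward; lengths in m; the calibration is good to about 2 mm. A picture is of the moment at which its call begins: read the wrist's pose just before it. calibration takes no time and is no camera call; for the wrist camera it gives the pose at the moment of the call.
- workorder.hand_in(): hands the job in; it is judged then, once.
Trained networks look in the newest picture that a camera, given by its name, has taken for a name from the list of things; names that differ only in an ending like _2 or _b are one class to them, and where a whole thing is asked for, a point or a joint stands for the part that bears it (a point fixed in the world has none). Each returns a list of dicts, best first, with "score" (0 to 1); they miss things now and then, are a little off and sometimes report something else, mostly with a low value. They report only what shows in the picture. A call takes as long as a camera call.
- finder.recognise(thing, camera): "bbox" ([left, top, right, bottom] in pixels, round what is visible of it).
The state is a dict: "clock": time; "q": joint angles; "joint_velocities": joint speeds; "joint_torque": joint torques, N m; "eef_pos": TCP position; "tool_rot": TCP orientation; "wrist_force": force on the tool from outside, world axes, zero at the start; "ft_torque": the same for the moment, N m; "finger_gap": finger opening in m; "grasp_force": force on a finger pad.
Only numpy, scipy, OpenCV 4.12 (cv2) and the standard library are available. Lean on these libraries where they do the work, as an engineer would, in place of code of your own. Each camera call takes 0.05 s, during which the arm holds its last target. There are 200 camera calls.

## Working session

There is one attempt and no reset: what is moved stays moved. The work goes in short steps, Python scripts to look and compute and a tool call to move; the robot and the scene stay as the last step left them, time stands still between calls to the robot, and variables do not carry over. Pictures are saved under pics/ and viewed, at most 14 in all, crops included, and the job is handed in when it is done.

Besides the shell and the picture viewer there is one more tool, called as a command line: name --argument value ..., lists and objects as JSON in quotes. move_arm: Moves the arm, as the interface text tells. Its arguments: {"type":"object","properties":{"steps":{"type":"array"}},"required":["steps"]}

```bash
mkdir -p pics
cat > h.py <<'E'
import numpy as np, cv2
from scipy.spatial.transform import Rotation as R
from cell import manip, cams, workorder, finder
def ray(cam,u,v,z):
    c=cams.calibration(cam);K=np.array(c["camera_matrix"]);o=np.array(c["xyz"])
    d=R.from_quat(c["orientation"]).as_matrix()@np.linalg.inv(K)@[u,v,1]
    return o+d*(z-o[2])/d[2]
def proj(cam,p):
    c=cams.calibration(cam);K=np.array(c["camera_matrix"])
    q=K@(R.from_quat(c["orientation"]).as_matrix().T@(np.array(p)-c["xyz"]));return q[:2]/q[2]
E
python3 - <<'E'
from h import *
for n in("top","scene"):
    im=cams.capture(n);cv2.imwrite(f"pics/{n}0.png",im)
    print(n,np.round(cams.calibration(n)["xyz"],3))
cams.capture("top")
for t in ["red","yellow","green","blue"]:
    for k,z in(("_stick",.104),("_tag",.01)):
        for r in finder.recognise(t+k,"top")[:2]:
            b=r["bbox"];print(t+k,round(r["score"],2),np.round(b),np.round(ray("top",(b[0]+b[2])/2,(b[1]+b[3])/2,z),3))
for t in["desk_rack","carry_tray"]:
    for r in finder.recognise(t,"top")[:2]:
        b=r["bbox"];print(t,round(r["score"],2),np.round(b),np.round(ray("top",(b[0]+b[2])/2,(b[1]+b[3])/2,.018),3))
s=manip.get_state();print(s)
E
```

```text
top [0.47  0.003 0.815]
scene [0.848 0.502 0.618]
red_stick 0.86 [144. 261. 173. 283.] [0.41  0.157 0.104]
red_tag 0.67 [132. 253. 147. 270.] [0.419 0.214 0.01 ]
yellow_stick 0.97 [156. 191. 180. 210.] [0.529 0.147 0.104]
yellow_tag 0.7 [142. 188. 158. 213.] [0.537 0.199 0.01 ]
green_stick 0.78 [150. 225. 178. 246.] [0.47  0.15  0.104]
green_tag 0.81 [137. 221. 155. 245.] [0.474 0.204 0.01 ]
blue_stick 0.62 [161. 158. 188. 184.] [0.581 0.137 0.104]
blue_tag 0.66 [148. 159. 165. 182.] [0.595 0.191 0.01 ]
desk_rack 0.83 [127. 147. 197. 287.] [0.504 0.174 0.018]
carry_tray 0.61 [318. 148. 392. 283.] [ 0.518 -0.194  0.018]
{'clock': 0.65, 'q': array([ 1.14151646,  0.59120966,  0.04840918,  1.60848284, -0.03330566,
        0.94270746, -0.03370021]), 'joint_velocities': array([-0.0004362 ,  0.00062045,  0.00049792, -0.0002047 , -0.00086921,
       -0.00125582, -0.00018933]), 'joint_torque': array([-4.47063267e-04, -5.48374557e+01,  1.54523402e+00, -1.98456037e+01,
        9.33197967e-03,  1.60931100e-03,  2.28692691e-06]), 'eef_pos': array([ 0.23889622, -0.68452073,  0.30390217]), 'tool_rot': array([ 9.85937693e-01,  1.67113334e-01, -1.31734795e-05,  2.34345354e-06]), 'wrist_force': array([-0.07611197, -0.47460875,  0.58332623]), 'ft_torque': array([-0.04057785, -0.00681776,  0.05361376]), 'grasp_force': 0.0, 'finger_gap': 0.08521176594968821}
```

```bash
python3 -c "
import cv2
im=cv2.imread('pics/top0.png')[130:300,110:410];cv2.imwrite('pics/topc.png',cv2.resize(im,None,fx=2.6,fy=2.6,interpolation=cv2.INTER_CUBIC))"
```

```text
(no output)
```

View pics/topc.png

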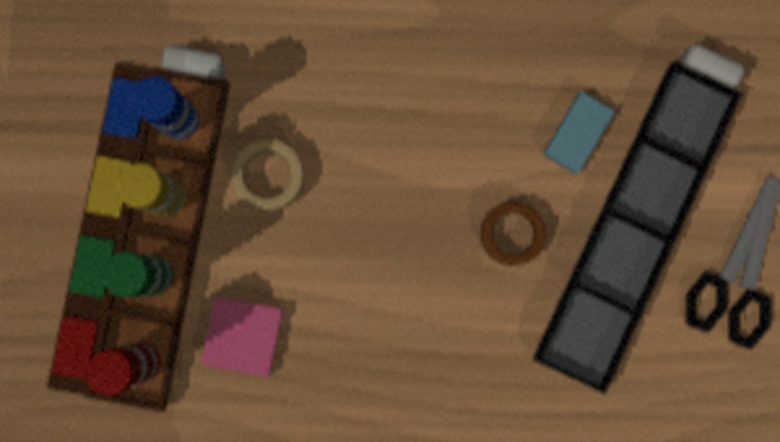

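View pics/scene0.png

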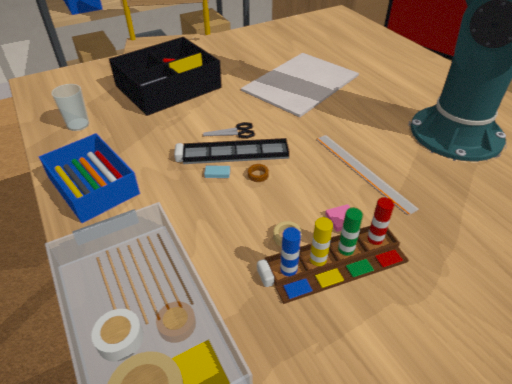

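The top view shows that both white grips are at the far (+x) end. Blue is nearest the rack's grip, followed by yellow, green and red, and the tray is empty with its grip at crop (715,65). So blue goes to tray y=-90, yellow to -30, green to +30 and red to +90. Next I'll fit the poses.

```bash
cat >> h.py <<'E'
def fit(local,world): # planar rigid
    L=np.array(local,float);W=np.array(world)[:,:2];l=L-L.mean(0);w=W-W.mean(0)
    a=np.arctan2((l[:,0]*w[:,1]-l[:,1]*w[:,0]).sum(),(l*w).sum())
    M=np.array([[np.cos(a),-np.sin(a)],[np.sin(a),np.cos(a)]]);o=W.mean(0)-M@L.mean(0)
    return o,a,M,np.abs(L@M.T+o-W).max()
E
python3 - <<'E'
from h import *
c=lambda u,v,z:ray("top",u/2.6+110,v/2.6+130,z)
for n,pts,loc in(("rack",[(117,63),(228,80),(50,387),(165,408)],[(-.06,.123),(.028,.123),(-.06,-.123),(.028,-.123)]),
 ("tray",[(680,63),(740,95),(537,357),(604,390)],[(-.028,.123),(.028,.123),(-.028,-.123),(.028,-.123)])):
    o,a,M,e=fit(loc,[c(u,v,.018) for u,v in pts])
    print(n,o.round(4),"yaw",np.degrees(a).round(1),"res",e.round(4),"pockets",[(M@[0,y]+o).round(4).tolist() for y in(.09,.03,-.03,-.09)])
    if n=="rack":Mr,orr=M,o
print("tags->pocket",[(ray("top",*p,.02)[:2]+Mr@[.045,0]).round(3) for p in((156.5,170.5),(150,200.5),(146,233),(139.5,262))])
im=cv2.imread("pics/top0.png");sc=cv2.imread("pics/scene0.png")
print("captop",[(c(u,v,.104)[:2]).round(3).tolist() for u,v in((158,95),(140,185),(127,273),(110,371))])
print("capscene",[ray("scene",*p,.104)[:2].round(3).tolist() for p in((290,231),(322,223),(354,213),(383.5,203))])
s=manip.get_state();print(R.from_quat(s["tool_rot"]).as_matrix().round(3))
E
```

```text
rack [0.4986 0.154 ] yaw -98.5 res 0.0034 pockets [[0.5876, 0.1407], [0.5282, 0.1496], [0.4689, 0.1584], [0.4095, 0.1673]]
tray [ 0.5164 -0.1967] yaw -115.1 res 0.0041 pockets [[0.5979, -0.2348], [0.5436, -0.2094], [0.4892, -0.1839], [0.4349, -0.1585]]
tags->pocket [array([0.587, 0.144]), array([0.529, 0.153]), array([0.467, 0.158]), array([0.413, 0.167])]
captop [[0.588, 0.145], [0.528, 0.154], [0.471, 0.159], [0.408, 0.167]]
capscene [[0.588, 0.142], [0.533, 0.153], [0.472, 0.162], [0.413, 0.168]]
[[ 0.944  0.33  -0.   ]
 [ 0.33  -0.944 -0.   ]
 [-0.     0.    -1.   ]]
```

The two cameras agree to within about 5 mm, and the pockets agree with the tags. I'll move above blue first.

move_arm --steps '[{"grip":1,"travel":[0.39,0.92,0],"turn":-0.01},{"grip":1,"travel":[0.39,0.92,0],"turn":-0.01},{"grip":1,"travel":[0.39,0.92,0],"turn":-0.01},{"grip":1,"travel":[0.39,0.92,0],"turn":-0.01},{"grip":1,"travel":[0.39,0.92,0],"turn":-0.01},{"grip":1,"travel":[0.39,0.92,0],"turn":-0.01},{"grip":1,"travel":[0.39,0.92,0],"turn":-0.01},{"grip":1,"travel":[0.39,0.92,0],"turn":-0.01}]'

```text
clock: 1.65
eef_pos: [0.3956, -0.3151, 0.3043]
tool_rot: [0.999, 0.042, 0.0, 0.0]
wrist_force: [0.6, -0.2, 0.4]
finger_gap: 0.0851
grasp_force: 0.0
```

move_arm --steps '[{"grip":1,"travel":[0.39,0.92,0],"turn":-0.01},{"grip":1,"travel":[0.39,0.92,0],"turn":-0.01},{"grip":1,"travel":[0.39,0.92,0],"turn":-0.01},{"grip":1,"travel":[0.39,0.92,0],"turn":-0.01},{"grip":1,"travel":[0.39,0.92,0],"turn":-0.01},{"grip":1,"travel":[0.39,0.92,0],"turn":-0.01},{"grip":1,"travel":[0.39,0.92,0],"turn":-0.01},{"grip":1,"travel":[0.0,0.0,0],"turn":0}]'

```text
clock: 2.65
eef_pos: [0.5333, 0.0107, 0.3043]
tool_rot: [0.998, -0.063, 0.001, -0.001]
wrist_force: [0.5, 0.4, 0.1]
finger_gap: 0.0852
grasp_force: 0.0
```

move_arm --steps '[{"grip":1,"travel":[0.37,0.88,0],"turn":-0.007},{"grip":1,"travel":[0.37,0.88,0],"turn":0},{"grip":1,"travel":[0.36,0.9,0],"turn":0},{"grip":1,"travel":[0,0,0],"turn":0}]'

```text
clock: 3.15
eef_pos: [0.5873, 0.1428, 0.3041]
tool_rot: [0.997, -0.076, 0.001, -0.001]
wrist_force: [0.2, -0.2, -0.4]
finger_gap: 0.0858
grasp_force: 0.0
```

Run:
```python
from h import *
s=manip.get_state();print(s["eef_pos"].round(4),s["tool_rot"].round(4),s["q"].round(2))
im=cams.capture("wrist");im=im.copy()
for p in((.588,.143),(.528,.152),(.47,.159)):
    u=proj("wrist",[*p,.104]);print(u.round(1));cv2.circle(im,tuple(int(x) for x in u),3,(255,255,255),-1)
cv2.imwrite("pics/w1.png",im)
```

```text
[0.5873 0.1428 0.3041] [ 9.971e-01 -7.560e-02  7.000e-04 -1.400e-03] [-0.31  0.44  0.    1.89 -0.    0.81 -2.03]
[249.8 184.7]
[250.4 250.3]
[252.7 306.7]
```

View pics/w1.png

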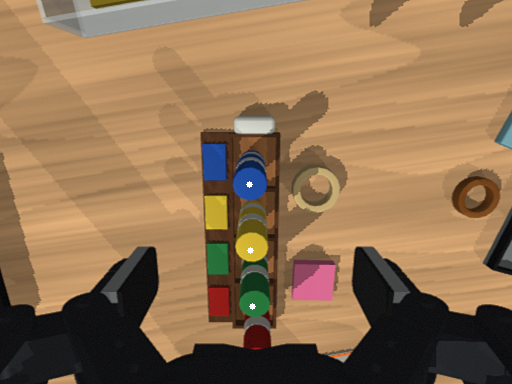

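The wrist view shows the blue cap centred at (250,184), right on its predicted dot. Yellow, at (250,243), is about 5 mm further in +x than predicted. The rack is square to the gripper, so I'll descend and grip.

move_arm --steps '[{"grip":1,"travel":[0,0,-0.9],"turn":0},{"grip":1,"travel":[0,0,-0.9],"turn":0},{"grip":1,"travel":[0,0,-0.9],"turn":0},{"grip":1,"travel":[0,0,-0.74],"turn":0},{"grip":0,"travel":[0,0,0],"turn":0},{"grip":0,"travel":[0,0,0],"turn":0},{"grip":0,"travel":[0,0,0],"turn":0},{"grip":0,"travel":[0,0,0],"turn":0}]'

```text
clock: 4.2
eef_pos: [0.5877, 0.1384, 0.1341]
tool_rot: [0.997, -0.079, 0.002, -0.0]
wrist_force: [-0.1, -1.4, 6.5]
finger_gap: 0.029
grasp_force: 59.1
```

move_arm --steps '[{"grip":0,"travel":[0,0,0.6],"turn":0},{"grip":0,"travel":[0,0,0.9],"turn":0},{"grip":0,"travel":[0,0,0.9],"turn":0},{"grip":0,"travel":[0,0,0.6],"turn":0},{"grip":0,"travel":[0,0,0],"turn":0}]'

```text
clock: 4.82
eef_pos: [0.5878, 0.1389, 0.2854]
tool_rot: [0.997, -0.079, 0.003, -0.001]
wrist_force: [0.6, 0.3, -0.9]
finger_gap: 0.0286
grasp_force: 59.2
```

Run:
```python
from h import *
s=manip.get_state();print(s["eef_pos"].round(4),s["tool_rot"].round(4),s["wrist_force"].round(1))
cv2.imwrite("pics/s1.png",cams.capture("scene"))
```

```text
[0.5878 0.1389 0.2854] [ 0.9969 -0.0786  0.0033 -0.0013] [ 0.6  0.3 -0.9]
```

View pics/s1.png

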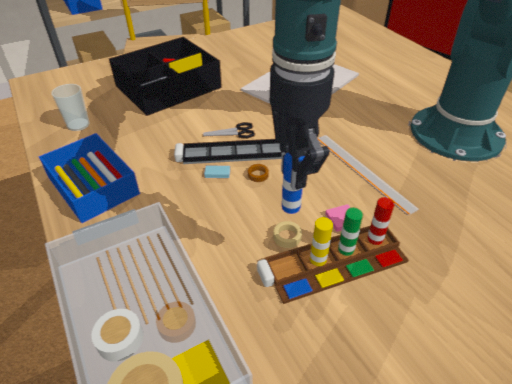

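Blue is held upright clear of the row. I'll carry it to its tray pocket (0.435,-0.1585).

move_arm --steps '[{"grip":0,"travel":[-0.22,-0.43,0],"turn":-0.01},{"grip":0,"travel":[-0.44,-0.85,0],"turn":-0.013},{"grip":0,"travel":[-0.44,-0.85,0],"turn":-0.013},{"grip":0,"travel":[-0.44,-0.85,0],"turn":-0.013},{"grip":0,"travel":[-0.44,-0.85,0],"turn":-0.013},{"grip":0,"travel":[-0.44,-0.85,0],"turn":-0.013},{"grip":0,"travel":[-0.44,-0.85,0],"turn":-0.013},{"grip":0,"travel":[-0.2,-0.42,0],"turn":0}]'

```text
clock: 5.88
eef_pos: [0.4288, -0.1621, 0.2805]
tool_rot: [0.976, -0.219, -0.003, 0.001]
wrist_force: [0.5, 0.4, 0.1]
finger_gap: 0.0286
grasp_force: 59.2
```

Run:
```python
from h import *
s=manip.get_state();print(s["eef_pos"].round(4),s["tool_rot"].round(4))
im=cams.capture("wrist").copy()
for p in[[0.5979, -0.2348], [0.5436, -0.2094], [0.4892, -0.1839], [0.4349, -0.1585]]:
    u=proj("wrist",[*p,.006]);print(u.round(1));cv2.circle(im,tuple(int(x) for x in u),3,(0,0,255),-1)
cv2.imwrite("pics/w2.png",im)
```

```text
[ 0.4288 -0.1621  0.2805] [ 9.758e-01 -2.186e-01 -2.600e-03  6.000e-04]
[243.2 -32. ]
[244.1  40. ]
[244.8 104.9]
[245.6 163.4]
```

View pics/w2.png

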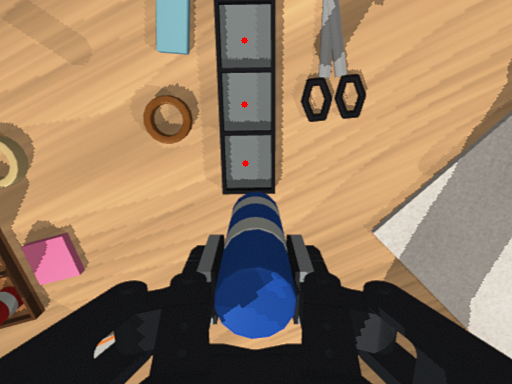

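The dots sit about 4 mm short of the true pocket centres, so I'll shift the targets slightly. Pocket 4 becomes (0.438,-0.162). Lowering now.

move_arm --steps '[{"grip":0,"travel":[0.18,0,-0.4],"turn":0},{"grip":0,"travel":[0,0,-0.8],"turn":0},{"grip":0,"travel":[0,0,-0.8],"turn":0},{"grip":0,"travel":[0,0,-0.6],"turn":0},{"grip":0,"travel":[0,0,-0.2],"turn":0},{"grip":0,"travel":[0,0,0],"turn":0}]'

```text
clock: 6.68
eef_pos: [0.4414, -0.1591, 0.1414]
tool_rot: [0.976, -0.216, -0.001, 0.0]
wrist_force: [0.1, 0.1, -0.1]
finger_gap: 0.029
grasp_force: 59.2
```

move_arm --steps '[{"grip":0,"travel":[-0.07,-0.06,-0.08],"turn":0},{"grip":0,"travel":[0,0,-0.06],"turn":0},{"grip":0,"travel":[0,0,0],"turn":0}]'

```text
clock: 7.05
eef_pos: [0.439, -0.1621, 0.1353]
tool_rot: [0.977, -0.215, 0.0, 0.0]
wrist_force: [-0.2, 1.0, 0.2]
finger_gap: 0.0285
grasp_force: 59.2
```

move_arm --steps '[{"grip":0,"travel":[0,0,-0.03],"turn":0},{"grip":1,"travel":[0,0,0],"turn":0},{"grip":1,"travel":[0,0,0],"turn":0},{"grip":1,"travel":[0,0,0],"turn":0},{"grip":1,"travel":[0,0,0.6],"turn":0},{"grip":1,"travel":[0,0,0.9],"turn":0},{"grip":1,"travel":[0,0,0.9],"turn":0},{"grip":1,"travel":[0,0,0],"turn":0}]'

```text
clock: 8.05
eef_pos: [0.4406, -0.1626, 0.2563]
tool_rot: [0.977, -0.215, 0.004, 0.0]
wrist_force: [-0.5, -0.1, 0.3]
finger_gap: 0.0857
grasp_force: 0.0
```

Run:
```python
from h import *
cams.capture("scene");cams.capture("top")
for cam in("scene","top"):
    r=finder.recognise("blue_stick",cam)[0]["bbox"];print(cam,np.round(r), proj(cam,[.438,-.162,.104]).round(),proj(cam,[.438,-.162,.006]).round())
s=manip.get_state();print(s["eef_pos"].round(4),s["tool_rot"].round(4))
cv2.imwrite("pics/s2.png",cams.capture("scene"))
```

```text
scene [266. 111. 283. 153.] [273. 114.] [272. 149.]
top [330. 253. 354. 268.] [349. 260.] [337. 257.]
[ 0.4381 -0.1617  0.2523] [ 9.766e-01 -2.152e-01 -1.300e-03 -1.000e-04]
```

View pics/s2.png

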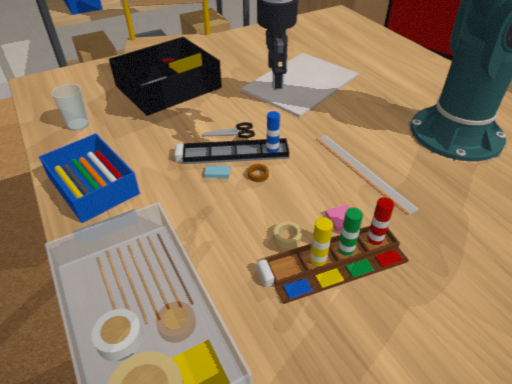

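Blue stands upright in the farthest pocket, at (273,132). Next is yellow.

move_arm --steps '[{"grip":1,"travel":[0.27,0.89,0],"turn":0.013},{"grip":1,"travel":[0.27,0.89,0],"turn":0.013},{"grip":1,"travel":[0.27,0.89,0],"turn":0.013},{"grip":1,"travel":[0.27,0.89,0],"turn":0.013},{"grip":1,"travel":[0.27,0.89,0],"turn":0.013},{"grip":1,"travel":[0.27,0.89,0],"turn":0.013},{"grip":1,"travel":[0.27,0.89,0],"turn":0.013},{"grip":1,"travel":[0,0,0],"turn":0}]'

```text
clock: 9.3
eef_pos: [0.5338, 0.1545, 0.252]
tool_rot: [0.998, -0.07, -0.001, -0.001]
wrist_force: [-0.9, -1.1, -0.5]
finger_gap: 0.0852
grasp_force: 0.0
```

move_arm --steps '[{"grip":1,"travel":[0,-0.09,-0.7],"turn":0},{"grip":1,"travel":[0,0,-0.9],"turn":0},{"grip":1,"travel":[0,0,-0.74],"turn":0},{"grip":0,"travel":[0,0,0],"turn":0},{"grip":0,"travel":[0,0,0],"turn":0},{"grip":0,"travel":[0,0,0],"turn":0},{"grip":0,"travel":[0,0,0],"turn":0}]'

```text
clock: 10.18
eef_pos: [0.5343, 0.145, 0.138]
tool_rot: [0.997, -0.074, 0.001, -0.0]
wrist_force: [-1.0, 0.8, 5.3]
finger_gap: 0.0285
grasp_force: 59.1
```

move_arm --steps '[{"grip":0,"travel":[0,0,0.6],"turn":0},{"grip":0,"travel":[0,0,0.9],"turn":0},{"grip":0,"travel":[0,0,0.9],"turn":0},{"grip":0,"travel":[0,0,0.6],"turn":0},{"grip":0,"travel":[-0.06,-0.45,0],"turn":-0.01},{"grip":0,"travel":[-0.12,-0.95,0],"turn":-0.014},{"grip":0,"travel":[-0.12,-0.95,0],"turn":-0.014},{"grip":0,"travel":[-0.12,-0.95,0],"turn":-0.014}]'

```text
clock: 11.18
eef_pos: [0.5107, -0.0227, 0.2855]
tool_rot: [0.988, -0.157, -0.001, 0.0]
wrist_force: [0.2, 0.0, -0.5]
finger_gap: 0.0287
grasp_force: 59.2
```

move_arm --steps '[{"grip":0,"travel":[-0.12,-0.95,0],"turn":-0.014},{"grip":0,"travel":[-0.12,-0.95,0],"turn":-0.014},{"grip":0,"travel":[-0.12,-0.95,0],"turn":-0.012},{"grip":0,"travel":[-0.06,-0.48,0],"turn":0},{"grip":0,"travel":[0,0,0],"turn":0},{"grip":0,"travel":[0,0,0],"turn":0}]'

```text
clock: 11.92
eef_pos: [0.4906, -0.1858, 0.2858]
tool_rot: [0.976, -0.217, -0.001, -0.0]
wrist_force: [0.1, 0.4, 0.1]
finger_gap: 0.0286
grasp_force: 59.2
```

Within 2 mm of pocket 3. Lowering from 0.286 to about 0.143, then I'll check.

move_arm --steps '[{"grip":0,"travel":[0.03,-0.02,-0.4],"turn":0},{"grip":0,"travel":[0,0,-0.9],"turn":0},{"grip":0,"travel":[0,0,-0.9],"turn":0},{"grip":0,"travel":[0,0,-0.5],"turn":0},{"grip":0,"travel":[0,0,-0.14],"turn":0},{"grip":0,"travel":[0,0,0],"turn":0},{"grip":0,"travel":[0,0,0],"turn":0}]'

```text
clock: 12.8
eef_pos: [0.4937, -0.1874, 0.1455]
tool_rot: [0.976, -0.217, 0.001, 0.0]
wrist_force: [-0.0, -0.0, 0.3]
finger_gap: 0.0287
grasp_force: 59.2
```

move_arm --steps '[{"grip":0,"travel":[-0.03,0,-0.08],"turn":0},{"grip":0,"travel":[0,0,-0.06],"turn":0},{"grip":0,"travel":[0,0,0],"turn":0},{"grip":0,"travel":[0,0,0],"turn":0}]'

```text
clock: 13.3
eef_pos: [0.4915, -0.1877, 0.138]
tool_rot: [0.976, -0.217, 0.0, -0.0]
wrist_force: [0.5, 0.1, 5.7]
finger_gap: 0.0288
grasp_force: 60.1
```

Yellow is on the floor of its pocket. I'll release it, rise and head for green.

move_arm --steps '[{"grip":1,"travel":[0,0,0],"turn":0},{"grip":1,"travel":[0,0,0],"turn":0},{"grip":1,"travel":[0,0,0],"turn":0},{"grip":1,"travel":[0,0,0.5],"turn":0},{"grip":1,"travel":[0,0,0.9],"turn":0},{"grip":1,"travel":[0,0,0.9],"turn":0},{"grip":1,"travel":[-0.02,0.45,0],"turn":0.01},{"grip":1,"travel":[-0.05,0.95,0],"turn":0.014}]'

```text
clock: 14.3
eef_pos: [0.488, -0.1181, 0.2526]
tool_rot: [0.983, -0.181, 0.001, 0.0]
wrist_force: [-0.0, 0.6, -0.1]
finger_gap: 0.0853
grasp_force: 0.0
```

move_arm --steps '[{"grip":1,"travel":[-0.05,0.95,0],"turn":0.014},{"grip":1,"travel":[-0.05,0.95,0],"turn":0.014},{"grip":1,"travel":[-0.05,0.95,0],"turn":0.014},{"grip":1,"travel":[-0.05,0.95,0],"turn":0.014},{"grip":1,"travel":[-0.05,0.95,0],"turn":0.012},{"grip":1,"travel":[-0.02,0.7,0],"turn":0},{"grip":1,"travel":[0,0,0],"turn":0}]'

```text
clock: 15.18
eef_pos: [0.4731, 0.1591, 0.2514]
tool_rot: [0.998, -0.07, -0.001, -0.001]
wrist_force: [-0.1, -0.9, -0.4]
finger_gap: 0.0854
grasp_force: 0.0
```

Run:
```python
from h import *
s=manip.get_state();print(s["eef_pos"].round(4),s["tool_rot"].round(4))
im=cams.capture("wrist").copy()
for p in((.474,.158),(.412,.168)):
    u=proj("wrist",[*p,.104]);print(u.round(1));cv2.circle(im,tuple(int(x) for x in u),3,(255,255,255),-1)
a=im;b=cams.capture("scene")
cv2.imwrite("pics/w3.png",cv2.resize(np.hstack([a,b]),(800,300)))
```

```text
[0.4731 0.1591 0.2514] [ 9.975e-01 -7.010e-02 -9.000e-04 -6.000e-04]
[251.8 203.5]
[250.5 283.8]
```

View pics/w3.png

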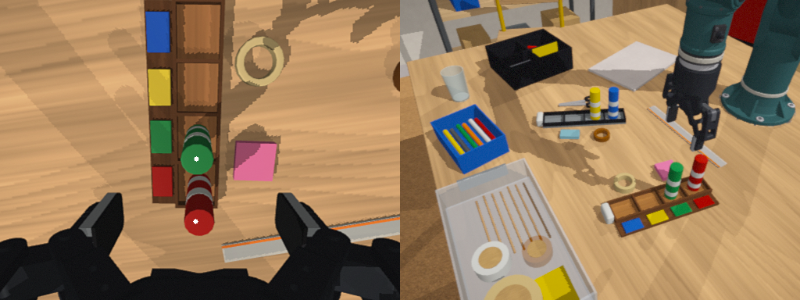

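The dots sit on the green (197,158) and red (196,221) caps, and yellow and blue stand upright in the tray. Gripping green.

move_arm --steps '[{"grip":1,"travel":[0,-0.04,-0.7],"turn":0},{"grip":1,"travel":[0,0,-0.9],"turn":0},{"grip":1,"travel":[0,0,-0.72],"turn":0},{"grip":0,"travel":[0,0,0],"turn":0},{"grip":0,"travel":[0,0,0],"turn":0},{"grip":0,"travel":[0,0,0],"turn":0},{"grip":0,"travel":[0,0,0],"turn":0}]'

```text
clock: 16.15
eef_pos: [0.4749, 0.1531, 0.1376]
tool_rot: [0.997, -0.074, 0.001, -0.0]
wrist_force: [0.5, -0.0, 0.2]
finger_gap: 0.029
grasp_force: 59.0
```

move_arm --steps '[{"grip":0,"travel":[0,0,0.6],"turn":0},{"grip":0,"travel":[0,0,0.9],"turn":0},{"grip":0,"travel":[0,0,0.9],"turn":0},{"grip":0,"travel":[0,0,0.6],"turn":0},{"grip":0,"travel":[0.1,-0.5,0],"turn":-0.01},{"grip":0,"travel":[0.19,-0.95,0],"turn":-0.014},{"grip":0,"travel":[0.19,-0.95,0],"turn":-0.014},{"grip":0,"travel":[0.19,-0.95,0],"turn":-0.014}]'

```text
clock: 17.15
eef_pos: [0.5078, -0.0158, 0.2871]
tool_rot: [0.988, -0.155, 0.001, -0.0]
wrist_force: [1.2, 0.3, 0.4]
finger_gap: 0.0285
grasp_force: 60.0
```

move_arm --steps '[{"grip":0,"travel":[0.19,-0.95,0],"turn":-0.014},{"grip":0,"travel":[0.19,-0.95,0],"turn":-0.014},{"grip":0,"travel":[0.19,-0.95,0],"turn":-0.012},{"grip":0,"travel":[0.19,-0.95,0],"turn":0},{"grip":0,"travel":[0.03,-0.17,0],"turn":0},{"grip":0,"travel":[0,0,0],"turn":0},{"grip":0,"travel":[0,0,0],"turn":0}]'

```text
clock: 18.02
eef_pos: [0.5472, -0.2109, 0.2864]
tool_rot: [0.977, -0.215, -0.0, -0.001]
wrist_force: [-0.5, -0.1, -0.9]
finger_gap: 0.0289
grasp_force: 60.0
```

move_arm --steps '[{"grip":0,"travel":[0,-0.03,-0.4],"turn":0},{"grip":0,"travel":[0,0,-0.9],"turn":0},{"grip":0,"travel":[0,0,-0.9],"turn":0},{"grip":0,"travel":[0,0,-0.5],"turn":0},{"grip":0,"travel":[0,0,-0.16],"turn":0},{"grip":0,"travel":[0,0,0],"turn":0},{"grip":0,"travel":[0,0,0],"turn":0}]'

```text
clock: 18.9
eef_pos: [0.5483, -0.2144, 0.1447]
tool_rot: [0.976, -0.216, 0.001, 0.0]
wrist_force: [-0.1, -0.0, -0.2]
finger_gap: 0.0288
grasp_force: 60.0
```

move_arm --steps '[{"grip":0,"travel":[-0.03,0.02,-0.08],"turn":0},{"grip":0,"travel":[0,0,-0.06],"turn":0},{"grip":0,"travel":[0,0,0],"turn":0},{"grip":0,"travel":[0,0,0],"turn":0}]'

```text
clock: 19.4
eef_pos: [0.5461, -0.2135, 0.1374]
tool_rot: [0.976, -0.217, 0.0, -0.0]
wrist_force: [-2.0, 0.0, 5.8]
finger_gap: 0.0287
grasp_force: 60.9
```

move_arm --steps '[{"grip":1,"travel":[0,0,0],"turn":0},{"grip":1,"travel":[0,0,0],"turn":0},{"grip":1,"travel":[0,0,0],"turn":0},{"grip":1,"travel":[0,0,0.5],"turn":0},{"grip":1,"travel":[0,0,0.9],"turn":0},{"grip":1,"travel":[0,0,0.9],"turn":0},{"grip":1,"travel":[-0.18,0.5,0],"turn":0.01},{"grip":1,"travel":[-0.335,0.95,0],"turn":0.014}]'

```text
clock: 20.4
eef_pos: [0.5201, -0.1413, 0.2515]
tool_rot: [0.984, -0.181, 0.001, 0.0]
wrist_force: [-0.1, 1.0, -0.6]
finger_gap: 0.0856
grasp_force: 0.0
```

move_arm --steps '[{"grip":1,"travel":[-0.335,0.95,0],"turn":0.014},{"grip":1,"travel":[-0.335,0.95,0],"turn":0.014},{"grip":1,"travel":[-0.335,0.95,0],"turn":0.014},{"grip":1,"travel":[-0.335,0.95,0],"turn":0.014},{"grip":1,"travel":[-0.335,0.95,0],"turn":0.012},{"grip":1,"travel":[-0.335,0.95,0],"turn":0},{"grip":1,"travel":[-0.15,0.4,0],"turn":0},{"grip":1,"travel":[0,0,0],"turn":0}]'

```text
clock: 21.4
eef_pos: [0.4102, 0.1658, 0.2506]
tool_rot: [0.997, -0.071, -0.001, 0.0]
wrist_force: [0.4, -0.7, -0.7]
finger_gap: 0.0852
grasp_force: 0.0
```

move_arm --steps '[{"grip":1,"travel":[0.02,0,-0.7],"turn":0},{"grip":1,"travel":[0,0,-0.9],"turn":0},{"grip":1,"travel":[0,0,-0.7],"turn":0},{"grip":0,"travel":[0,0,0],"turn":0},{"grip":0,"travel":[0,0,0],"turn":0},{"grip":0,"travel":[0,0,0],"turn":0},{"grip":0,"travel":[0,0,0],"turn":0}]'

```text
clock: 22.28
eef_pos: [0.4136, 0.1641, 0.1375]
tool_rot: [0.997, -0.074, 0.001, -0.001]
wrist_force: [-0.5, -0.4, -0.9]
finger_gap: 0.0284
grasp_force: 59.1
```

move_arm --steps '[{"grip":0,"travel":[0,0,0.6],"turn":0},{"grip":0,"travel":[0,0,0.9],"turn":0},{"grip":0,"travel":[0,0,0.9],"turn":0},{"grip":0,"travel":[0,0,0.6],"turn":0},{"grip":0,"travel":[0.23,-0.5,0],"turn":-0.01},{"grip":0,"travel":[0.435,-0.93,0],"turn":-0.014},{"grip":0,"travel":[0.435,-0.93,0],"turn":-0.014},{"grip":0,"travel":[0.435,-0.93,0],"turn":-0.014}]'

```text
clock: 23.28
eef_pos: [0.4901, -0.0018, 0.2872]
tool_rot: [0.988, -0.155, 0.001, -0.0]
wrist_force: [0.4, 0.3, -0.2]
finger_gap: 0.0289
grasp_force: 59.3
```

move_arm --steps '[{"grip":0,"travel":[0.435,-0.93,0],"turn":-0.014},{"grip":0,"travel":[0.435,-0.93,0],"turn":-0.014},{"grip":0,"travel":[0.435,-0.93,0],"turn":-0.012},{"grip":0,"travel":[0.435,-0.93,0],"turn":0},{"grip":0,"travel":[0.435,-0.93,0],"turn":0},{"grip":0,"travel":[0,-0.1,0],"turn":0},{"grip":0,"travel":[0,0,0],"turn":0},{"grip":0,"travel":[0,0,0],"turn":0}]'

```text
clock: 24.28
eef_pos: [0.5982, -0.2359, 0.2864]
tool_rot: [0.976, -0.216, -0.001, -0.001]
wrist_force: [-0.5, -0.6, -0.7]
finger_gap: 0.0289
grasp_force: 59.3
```

move_arm --steps '[{"grip":0,"travel":[0.04,-0.04,-0.4],"turn":0},{"grip":0,"travel":[0,0,-0.9],"turn":0},{"grip":0,"travel":[0,0,-0.9],"turn":0},{"grip":0,"travel":[0,0,-0.5],"turn":0},{"grip":0,"travel":[0,0,-0.16],"turn":0},{"grip":0,"travel":[0,0,0],"turn":0},{"grip":0,"travel":[0,0,0],"turn":0}]'

```text
clock: 25.15
eef_pos: [0.6014, -0.2402, 0.1445]
tool_rot: [0.976, -0.217, 0.001, 0.0]
wrist_force: [0.2, -0.3, 0.4]
finger_gap: 0.0285
grasp_force: 59.3
```

move_arm --steps '[{"grip":0,"travel":[-0.02,0.03,-0.08],"turn":0},{"grip":0,"travel":[0,0,-0.06],"turn":0},{"grip":0,"travel":[0,0,0],"turn":0},{"grip":0,"travel":[0,0,0],"turn":0}]'

```text
clock: 25.65
eef_pos: [0.6, -0.2384, 0.1371]
tool_rot: [0.976, -0.217, 0.0, -0.0]
wrist_force: [-0.9, 1.3, 4.7]
finger_gap: 0.0286
grasp_force: 59.8
```

Seated. I'll release, lift and move clear.

move_arm --steps '[{"grip":1,"travel":[0,0,0],"turn":0},{"grip":1,"travel":[0,0,0],"turn":0},{"grip":1,"travel":[0,0,0],"turn":0},{"grip":1,"travel":[0,0,0.5],"turn":0},{"grip":1,"travel":[0,0,0.9],"turn":0},{"grip":1,"travel":[0,0,0.9],"turn":0},{"grip":1,"travel":[0,0.8,0.3],"turn":0},{"grip":1,"travel":[0,0.8,0.3],"turn":0}]'

```text
clock: 26.65
eef_pos: [0.5997, -0.1582, 0.2824]
tool_rot: [0.976, -0.218, 0.001, 0.0]
wrist_force: [0.8, 0.6, -0.3]
finger_gap: 0.0851
grasp_force: 0.0
```

move_arm --steps '[{"grip":1,"travel":[0,0.8,0],"turn":0},{"grip":1,"travel":[0,0.8,0],"turn":0},{"grip":1,"travel":[0,0.8,0],"turn":0},{"grip":1,"travel":[0,0,0],"turn":0},{"grip":1,"travel":[0,0,0],"turn":0}]'

```text
clock: 27.28
eef_pos: [0.5995, -0.0392, 0.2813]
tool_rot: [0.976, -0.217, 0.0, 0.0]
wrist_force: [-0.7, -0.5, -0.4]
finger_gap: 0.0855
grasp_force: 0.0
```

Run:
```python
from h import *
a=cams.capture("top")[130:300,290:410];b=cams.capture("scene")[90:200,150:310]
cv2.imwrite("pics/f.png",np.hstack([cv2.resize(a,(282,400)),cv2.resize(b,(510,400))]))
```

```text
(no output)
```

View pics/f.png

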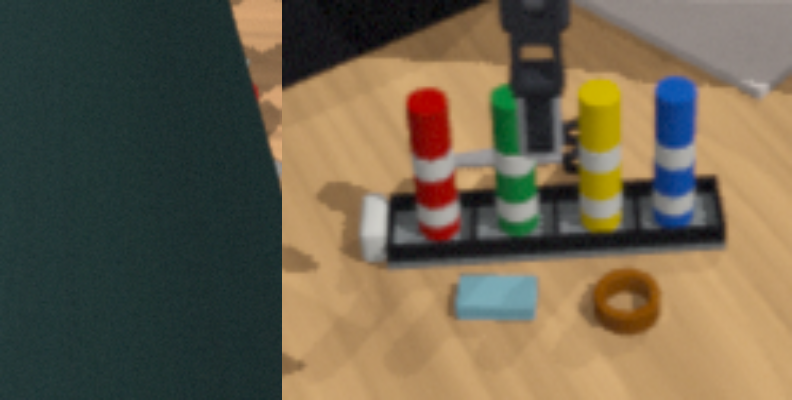

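The scene view shows red, green, yellow and blue upright in order from the tray's white grip. Each is on the floor of its own pocket, and the gripper is clear.

```bash
python3 -c "
from cell import workorder;print(workorder.hand_in())"
```

```text
the job is handed in; nothing more can be done
None
```

I packed all four glue sticks upright into the carry tray in reverse order (red nearest the white grip, then green, yellow and blue) and handed the job in at about 27 s of the 102 s limit; the hand-in gave no verdict.

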